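# Load the shampoo tin and hold its bayonet lid half-way

## Task

Drop the two shampoo sticks, one after the other, upright into the two tubes inside the aluminium tin, one to a tube. Then fit the tin's lid: let its two lugs down through the notches in the mouth until the lid lies flat on the rim, and turn it clockwise (seen from above) half-way to locked, until its wooden grip bar points at the two ribs outside the tin; it must not reach the click. Finish there still gripping the lid by its bar, without letting go, and leave the soap, bottle, hairbrush and hair clip alone.

Things in the scene. Friction and masses are not known exactly. Their poses are not given: they have to be found in the camera images.
- tin: Round aluminium tin, 100 mm diameter, rim 60 mm above the ledge, open on top, stuck fast to the ledge by a black rubber foot. Origin at the centre of its underside on the ledge, z up. Entry notches at its +x and -x, tubes on its y axis. Lid fully down: lid origin 44 mm above this origin, lid x parallel to tin x while the lugs are in the notches; either lug fits either notch.
- mouth (a point): Centre of the tin's mouth at rim height (60 mm). A flat inward lip, top flush with the rim, 5 mm thick, inner radius 38.5 mm, is broken by the two entry notches, about 18.5 mm wide, at the tin's +x and -x. The lid's lugs run below the lip with 2.5 mm vertical play.
- rib (a point): Top of one of the two upright ribs outside the tin (5 mm wide, standing out 8 mm, 36 to 60 mm above the ledge). They mark half-way: 45 degrees clockwise of the notches seen from above, at -45 (this one) and +135 degrees from the tin's +x. This point is 54 mm from the axis.
- click (a point): One of the two sprung balls under the lip, 48.5 mm above the ledge. The fitted lid cannot turn anticlockwise from the notches; clockwise it turns freely to about 65 degrees, where the lugs meet the balls (a few N each), clicks over them at about 76 and locks at about 90 degrees.
- bore_a (a point): Centre of the floor of one tube in the tin, 15.5 mm from the tin's axis along the tin's +y and 9 mm above the ledge. The white tube has 26 mm inner, 30 mm outer diameter; its mouth lies 58 mm above the ledge (2 mm below the tin's rim).
- bore_b (a point): The same for the other tube, 15.5 mm along the tin's -y.
- lid: Loose aluminium lid, about 130 g, right way up on the ledge. Origin on its axis at its lowest edge, z up. Skirt 72 mm diameter, 0 to 16 mm high; disc 96 mm diameter, 16 to 22 mm; two round lugs on the skirt at its +x and -x, 13 mm across, tapered feet, 0 to 8.5 mm high, reaching 44.5 mm from the axis. Clearance to the lip about 2.5 mm all round.
- grip (a point): Top centre of the lid's wooden grip bar, on the lid's axis 50 mm above its origin. The bar is 64 mm long along the lid's x (in line with the lugs), 14 mm thick along its y, from 22 to 50 mm above the lid's origin.
- bar_end (a point): One end of the top of the grip bar, 32 mm from the lid's axis along the lid's +x, 50 mm above its origin.
- stick_a: Solid shampoo stick, cream-coloured plain cylinder, 20 mm diameter, 46 mm high, about 20 g, standing on the ledge. Origin at the centre of its underside, z up.
- stick_b: The other, identical shampoo stick.
- soap: Bystander: yellow soap bar, 55 x 85 x 25 mm, in the upper tray of the pink caddy. Origin at the centre of its underside.
- conditioner: Bystander: closed conditioner bottle, white, 56 mm diameter, 150 mm tall, standing in the caddy's upper tray. Origin at the centre of its underside.
- hairbrush: Bystander: wooden hairbrush, 55 mm wide, about 200 mm long along its y, 32 mm high, bristles down on the ledge. Origin on the ledge, near the middle.
- hair_clip: Bystander: black hair clip, 70 x 32 x 16 mm, on the ledge. Origin at the centre of its underside.
- caddy: Fixed pink plastic two-tier caddy, 180 mm along its x, 240 mm along its y; lower tray 50 mm high, upper tray from 130 to 175 mm above the ledge. Origin at the centre of its underside.
There are look-alikes about, which are no part of the job. What is shaped like the lid but red is not meant.

How it is judged:
By the outcome, as a careful person would: the job done as asked, in the order asked, and still so for the second after the job is handed in, while the arm keeps its last pose, push and grip.
It also fails if it takes over 72 s, if anything falls off the work surface, if the arm or the gripper's body presses on something with over 40 N, if the wrist force passes 120 N, or if a joint passes its speed limit or range.

## Robot

A 6-joint arm with a two-finger parallel gripper is mounted at the origin on the work surface. World frame = base frame: x ahead of the robot, y to its left, z up, the work surface at z = 0. Lengths are in m, angles in rad, forces in N, time in s.
With the tool pointing down it reaches from about 0.375 to 0.975 m from the base axis. Payload 3.8 kg.
Tool frame: the origin (TCP) lies midway between the tips of the shut fingers; the grasp point (between the pads) lies 19 mm behind it; z points along the fingers, y is the direction in which the jaws open and shut (so a half turn about z gives the same grasp; the last joint's range is limited). The gripper opens to 85 mm and grips with 20 to 120 N. Pads are 22 mm wide; open, the fingers measure 114 mm over their backs; the gripper's body (76 mm by 85 mm) begins 54 mm behind the grasp point. The pads swing forward as they close: fully open they stand 13 mm farther back than shut.
Start: joints at [-1.202, 0.264, 1.604, -0, 1.274, -0.037], TCP at [0.266, -0.62, 0.208] pointing down, gripper open.
Joint ranges: [-2.63, 2.63], [-0.94, 2.18], [0.31, 2.57], [-1.31, 4.45], [0, 2.66], [-2.55, 2.55]. Speed limits (rad/s): [2.57, 2.57, 3.14, 3.14, 3.14, 3.14].

## Interface

Orientations are given as a rotation vector (axis times angle).
In Python, from workcell import bot gives the robot as it stands.
- The arm moves only by the shell command python3 -m inch 'ROWS' [FORCE]. ROWS is JSON, a list of rows, each an object of numbers: "dx", "dy", "dz": the shift along the tool's x, y, z in m; "ax", "ay", "az": the turn, a rotation vector about the tool's x, y, z in degrees; "fingers": the opening, from -1 (shut) to 1 (fully open). A call has 1 to 20 rows; each row is the pose to reach, as a shift and turn from the pose measured when the call began, along the tool's axes at that moment; what a row does not reach only later rows make up. A row lasts 1/8 s, in which the tool goes at most 62.5 mm and 10.7 degrees, less where a joint would pass 70% of its speed; a pose out of reach is approached as far as the arm can. A call with a gripper value outside its range is refused whole. The fingers move at their own pace and stop on an object; FORCE is the grip in N (left out, the last holds). Time passes only in rows, so rows that repeat a pose let the fingers close. It gives the time, the measured TCP pose, the force and the opening at its end, in the units of the state.
- bot.read_state(): the state, without advancing time (a new reading comes with each control period).
- bot.read_camera(name): name is "scene" or "top" or "wrist"; returns (picture, depth): 480x640x3 uint8, blue, green, red; 480x640 float32, m along the optical axis (not along the pixel's ray), 0 where there is no reading.
- bot.get_calibration(name): a dict with "intrinsics" (3x3 intrinsics, pixels), "distortion" ([k1, k2, p1, p2, k3] as OpenCV has them; the pictures are not rectified), "view" (4x4, takes a point from world to camera coordinates). Camera axes: x right, y down, z forward; pixel columns grow to the right and rows downward; lengths in m; the calibration is good to about 2 mm. A picture is of the moment at which its call begins: read the wrist's pose just before it. get_calibration takes no time and is no camera call; for the wrist camera it gives the pose at the moment of the call.
- bot.finish_job(): hands the job in, once; it reports no verdict.
Trained networks look in the newest picture that a camera, given by its name, has taken for a name from the list of things; names that differ only in an ending like _2 or _b are one class to them, and where a whole thing is asked for, a point or a joint stands for the part that bears it (a point fixed in the world has none). Each returns a list of dicts, best first, with "p" (0 to 1); they miss things now and then, are a little off and sometimes report something else, mostly with a low value. They report only what shows in the picture. A call takes as long as a camera call. They do not tell look-alikes from the thing itself.
- bot.masks_of(camera, thing): "region" (480x640 bool, what is visible of it) and "box" ([left, top, right, bottom] in pixels, round what is visible of it).
The state is a dict: "time": time; "q": joint angles; "joint_vel": joint speeds; "joint_torque": joint torques, N m; "tool_pos": TCP position; "tcp_rot": TCP orientation; "wrist_force": force on the tool from outside, world axes, zero at the start; "torque": the same for the moment, N m; "width": opening from 0.0 (shut) to 1.0 (fully open).
Only numpy, scipy, OpenCV 4.12 (cv2) and the standard library are available. Lean on these libraries where they do the work, as an engineer would, in place of code of your own. Each camera call takes 0.05 s, during which the arm holds its last target. There are 200 camera calls.

## Working session

There is one attempt and no reset: what is moved stays moved. The work goes in short steps, Python scripts to look and compute and a shell command to move; the robot and the scene stay as the last step left them, time stands still between calls to the robot, and variables do not carry over. Pictures are saved under pics/ and viewed, about 8 in all and at most 12, crops included, and the job is handed in when it is done.

```bash
mkdir -p pics; ls
cat > h.py <<'E'
import numpy as np, cv2
from workcell import bot
from scipy.spatial.transform import Rotation as R
def cloud(name, pic=None):
    c=bot.get_calibration(name); img,d=bot.read_camera(name)
    return img,d,c
def pts(d,c,mask):
    v,u=np.nonzero(mask&(d>0)); z=d[v,u]
    K=np.array(c["intrinsics"]);D=np.array(c["distortion"])
    n=cv2.undistortPoints(np.stack([u,v],1).astype(float).reshape(-1,1,2),K,D).reshape(-1,2)
    P=np.c_[n*z[:,None],z]; T=np.linalg.inv(np.array(c["view"]))
    return P@T[:3,:3].T+T[:3,3],u,v
def proj(c,P):
    V=np.array(c["view"]);r,_=cv2.Rodrigues(V[:3,:3])
    return cv2.projectPoints(np.array(P,float).reshape(-1,1,3),r,V[:3,3],np.array(c["intrinsics"]),np.array(c["distortion"]))[0].reshape(-1,2)
E
python3 - <<'E'
from h import *
for n in ("scene","top"):
    img,d,c=cloud(n); cv2.imwrite(f"pics/{n}0.png",img); np.savez(f"{n}0.npz",img=img,d=d)
    print(n,np.linalg.inv(c["view"])[:3,3].round(3))
    for t in ("tin","lid","stick_a"):
        for m in bot.masks_of(n,t):
            P,u,v=pts(d,c,m["region"])
            if len(P): 
                z1=np.percentile(P[:,2],97); top=P[P[:,2]>z1-.006]
                print(t,round(m["p"],2),np.round(m["box"]),"med",np.median(P,0).round(3),"top",z1.round(3),top.mean(0).round(4))
s=bot.read_state();print(s["tool_pos"],s["tcp_rot"],s["width"],s["time"])
E
```

```text
pics
scene [1.299 0.76  0.811]
tin 0.8 [285. 236. 330. 280.] med [ 0.528 -0.013  0.044] top 0.063 [ 0.5202 -0.0242  0.0604]
lid 0.95 [205. 201. 236. 222.] med [ 0.516 -0.388  0.025] top 0.05 [ 0.5081 -0.3968  0.0487]
lid 0.9 [246. 209. 278. 235.] med [ 0.482 -0.24   0.024] top 0.053 [ 0.4742 -0.2482  0.0513]
lid 0.69 [295. 196. 325. 221.] med [ 0.33  -0.187  0.025] top 0.052 [ 0.3209 -0.1929  0.0509]
stick_a 0.7 [408. 282. 419. 302.] med [0.457 0.262 0.026] top 0.049 [0.4564 0.2608 0.0464]
stick_a 0.51 [384. 315. 398. 336.] med [0.59  0.294 0.033] top 0.048 [0.586  0.291  0.0464]
stick_a 0.5 [285. 232. 328. 277.] med [ 0.53  -0.015  0.046] top 0.063 [ 0.5213 -0.0247  0.0604]
stick_a 0.48 [477. 258. 523. 287.] med [0.432 0.446 0.159] top 0.163 [0.4203 0.4432 0.1603]
top [0.278 0.105 1.695]
tin 0.85 [328. 233. 370. 273.] med [ 0.52  -0.028  0.017] top 0.065 [ 0.5187 -0.0268  0.062 ]
lid 0.86 [394. 311. 430. 347.] med [ 0.321 -0.194  0.022] top 0.052 [ 0.3205 -0.1965  0.0502]
lid 0.69 [415. 255. 454. 294.] med [ 0.472 -0.251  0.023] top 0.053 [ 0.4724 -0.253   0.0512]
lid 0.66 [468. 248. 505. 282.] med [ 0.505 -0.396  0.023] top 0.053 [ 0.5057 -0.3995  0.0513]
stick_a 0.5 [240. 276. 249. 279.] med [0.448 0.255 0.042] top 0.052 [0.4503 0.2565 0.0486]
stick_a 0.46 [230. 223. 243. 236.] med [0.583 0.287 0.044] top 0.052 [0.5851 0.2877 0.0488]
[ 0.26639867 -0.62008315  0.20785747] [-3.07678711e+00 -6.33009620e-01  1.05499325e-04] 0.9999921910542863 0.4
```

Run:
```python
import cv2,numpy as np
t=cv2.imread("pics/top0.png");s=cv2.imread("pics/scene0.png")
a=cv2.resize(t[170:370,180:520],(800,470),interpolation=cv2.INTER_CUBIC)
cv2.imwrite("pics/topc.png",a)
b=cv2.resize(s[150:390,190:540],(800,549),interpolation=cv2.INTER_CUBIC)
cv2.imwrite("pics/scenec.png",b)
```

```text
(no output)
```

View pics/topc.png

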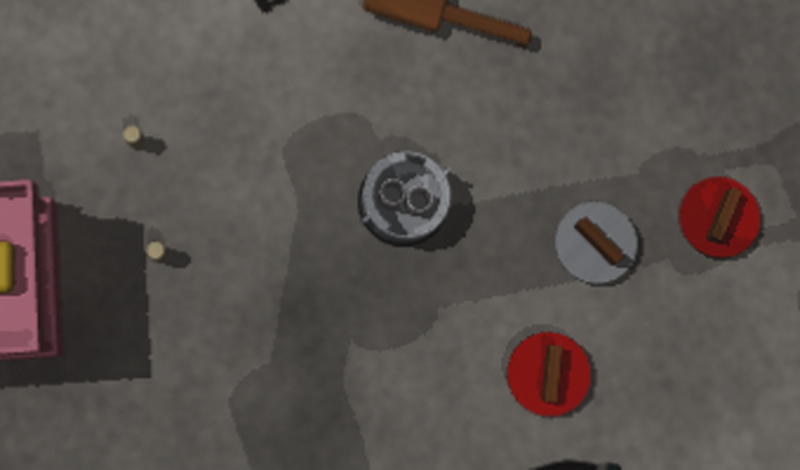

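View pics/scenec.png

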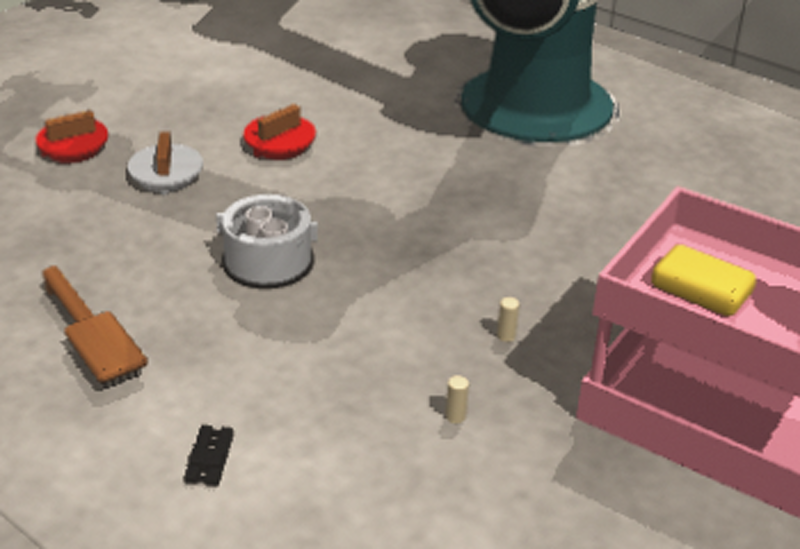

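The real lid is the silver one, at top-camera pixel (434,274), world ≈(0.472,-0.252). The two shaped like it at (412,329) and (486,265) are red, so they are out. The sticks are at (236,227) and (246,276), and the tin is at (352,254). Its ribs show at about (370,243), so the tin's x axis is roughly -15°. Next I'll go over the tin for a wrist view.

```bash
cat >> h.py <<'E'
def go(x,y,z,psi):
    s=bot.read_state(); R0=R.from_rotvec(s["tcp_rot"]); a=np.radians(psi)
    T=R.from_matrix(np.array([[np.cos(a),np.sin(a),0],[np.sin(a),-np.cos(a),0],[0,0,-1.]]))
    d=R0.inv().apply(np.array([x,y,z])-s["tool_pos"]); r=np.degrees((R0.inv()*T).as_rotvec())
    print("d",d.round(4),"a",r.round(2),"t",s["time"])
E
python3 - <<'E'
from h import *
go(0.46,-0.02,0.28,90)
s=bot.read_state();c=bot.get_calibration("wrist");M=np.linalg.inv(c["view"])
R0=R.from_rotvec(s["tcp_rot"]);print(R0.inv().apply(M[:3,3]-s["tool_pos"]).round(3),(R0.inv().as_matrix()@M[:3,:3]).round(2),np.array(c["intrinsics"]).round(0))
E
```

```text
d [ 0.4148 -0.4749 -0.072 ] a [-2.000e-02 -1.000e-02 -6.675e+01] t 0.4
[ 0.084  0.001 -0.166] [[ 0.   -0.95 -0.32]
 [ 1.    0.    0.  ]
 [-0.   -0.32  0.95]] [[376.   0. 320.]
 [  0. 376. 238.]
 [  0.   0.   1.]]
```

```bash
python3 -c "
from h import *
go(0.505,-0.027,0.16,180)"
```

```text
d [ 0.4534 -0.4507  0.048 ] a [-1.0000e-02 -3.0000e-02 -1.5675e+02] t 0.4
```

```bash
r='{"dx":0.453,"dy":-0.451,"dz":0.048,"az":-156.75,"fingers":1}'; true; python3 -m inch '[{"dx":0.453,"dy":-0.451,"dz":0.048,"az":-156.75,"fingers":1},{"dx":0.453,"dy":-0.451,"dz":0.048,"az":-156.75},{"dx":0.453,"dy":-0.451,"dz":0.048,"az":-156.75},{"dx":0.453,"dy":-0.451,"dz":0.048,"az":-156.75},{"dx":0.453,"dy":-0.451,"dz":0.048,"az":-156.75},{"dx":0.453,"dy":-0.451,"dz":0.048,"az":-156.75},{"dx":0.453,"dy":-0.451,"dz":0.048,"az":-156.75},{"dx":0.453,"dy":-0.451,"dz":0.048,"az":-156.75},{"dx":0.453,"dy":-0.451,"dz":0.048,"az":-156.75},{"dx":0.453,"dy":-0.451,"dz":0.048,"az":-156.75},{"dx":0.453,"dy":-0.451,"dz":0.048,"az":-156.75},{"dx":0.453,"dy":-0.451,"dz":0.048,"az":-156.75},{"dx":0.453,"dy":-0.451,"dz":0.048,"az":-156.75},{"dx":0.453,"dy":-0.451,"dz":0.048,"az":-156.75},{"dx":0.453,"dy":-0.451,"dz":0.048,"az":-156.75},{"dx":0.453,"dy":-0.451,"dz":0.048,"az":-156.75},{"dx":0.453,"dy":-0.451,"dz":0.048,"az":-156.75},{"dx":0.453,"dy":-0.451,"dz":0.048,"az":-156.75}]'
python3 - <<'E'
from h import *
s=bot.read_state();print(s["q"].round(2) if hasattr(s["q"],"round") else s["q"])
img,d,c=cloud("wrist"); cv2.imwrite("pics/w_tin.png",img); np.savez("w_tin.npz",img=img,d=d,**{k:np.array(c[k]) for k in c})
P,u,v=pts(d,c,np.ones(d.shape,bool))
# rectified orthographic map of heights around tin, 0.5 mm
for lo,hi in((.056,.064),):
    m=(P[:,2]>lo)&(P[:,2]<hi)&(np.hypot(P[:,0]-.52,P[:,1]+.027)<.07);print(m.sum(),P[m].mean(0))
E
```

```text
[-1.2   0.26  1.6  -0.    1.27 -0.04]
0 [nan nan nan]invalid input at $[0]: expected keys dx, dy, dz, ax, ay, az, fingers
<stdin>:7: RuntimeWarning: Mean of empty slice.
  ret = um.true_divide(
```

View pics/w_tin.png

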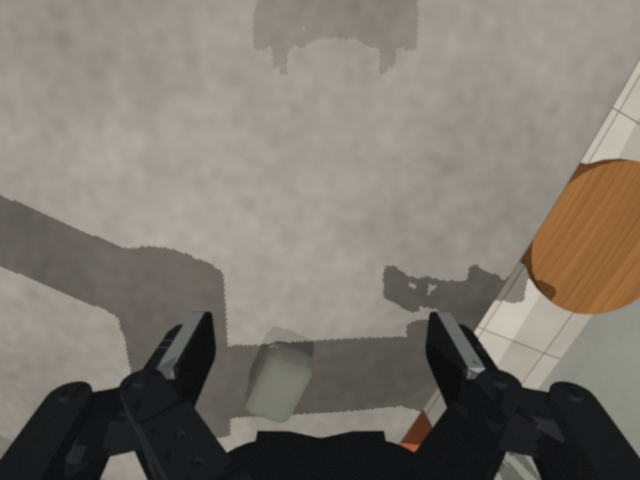

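The call was refused because every row needs all seven keys. The picture still shows the start view, with the open fingers at (180,370) and (460,370). I'll repeat the move with full rows.

```bash
python3 -m inch '[{"dx":0.453,"dy":-0.451,"dz":0.048,"ax":0,"ay":0,"az":-156.75,"fingers":1},{"dx":0.453,"dy":-0.451,"dz":0.048,"ax":0,"ay":0,"az":-156.75,"fingers":1},{"dx":0.453,"dy":-0.451,"dz":0.048,"ax":0,"ay":0,"az":-156.75,"fingers":1},{"dx":0.453,"dy":-0.451,"dz":0.048,"ax":0,"ay":0,"az":-156.75,"fingers":1},{"dx":0.453,"dy":-0.451,"dz":0.048,"ax":0,"ay":0,"az":-156.75,"fingers":1},{"dx":0.453,"dy":-0.451,"dz":0.048,"ax":0,"ay":0,"az":-156.75,"fingers":1},{"dx":0.453,"dy":-0.451,"dz":0.048,"ax":0,"ay":0,"az":-156.75,"fingers":1},{"dx":0.453,"dy":-0.451,"dz":0.048,"ax":0,"ay":0,"az":-156.75,"fingers":1},{"dx":0.453,"dy":-0.451,"dz":0.048,"ax":0,"ay":0,"az":-156.75,"fingers":1},{"dx":0.453,"dy":-0.451,"dz":0.048,"ax":0,"ay":0,"az":-156.75,"fingers":1},{"dx":0.453,"dy":-0.451,"dz":0.048,"ax":0,"ay":0,"az":-156.75,"fingers":1},{"dx":0.453,"dy":-0.451,"dz":0.048,"ax":0,"ay":0,"az":-156.75,"fingers":1},{"dx":0.453,"dy":-0.451,"dz":0.048,"ax":0,"ay":0,"az":-156.75,"fingers":1},{"dx":0.453,"dy":-0.451,"dz":0.048,"ax":0,"ay":0,"az":-156.75,"fingers":1},{"dx":0.453,"dy":-0.451,"dz":0.048,"ax":0,"ay":0,"az":-156.75,"fingers":1},{"dx":0.453,"dy":-0.451,"dz":0.048,"ax":0,"ay":0,"az":-156.75,"fingers":1},{"dx":0.453,"dy":-0.451,"dz":0.048,"ax":0,"ay":0,"az":-156.75,"fingers":1},{"dx":0.453,"dy":-0.451,"dz":0.048,"ax":0,"ay":0,"az":-156.75,"fingers":1}]'
cat > shot.py <<'E'
import sys
from h import *
n=sys.argv[1]; img,d,c=cloud("wrist"); cv2.imwrite(f"pics/{n}.png",img)
np.savez(n+".npz",img=img,d=d,**{k:np.array(c[k]) for k in c})
E
python3 shot.py w_tin2
python3 - <<'E'
from h import *
s=bot.read_state();print(s["q"],s["tool_pos"],s["tcp_rot"])
z=np.load("w_tin2.npz"); P,u,v=pts(z["d"],z,np.ones((480,640),bool))
img=z["img"]
r=np.hypot(P[:,0]-.52,P[:,1]+.027)
m=(P[:,2]>.052)&(P[:,2]<.068)&(r<.065);Q=P[m];print(m.sum())
g=np.full((280,280),0,np.uint8)  # 0.5mm
i=((Q[:,0]-.45)/.0005).astype(int);j=((Q[:,1]+.097)/.0005).astype(int)
col=np.zeros((280,280,3),np.uint8);ok=(i>=0)&(i<280)&(j>=0)&(j<280)
col[279-i[ok],279-j[ok]]=np.clip((Q[ok,2]-.05)/.018*255,0,255)[:,None].astype(np.uint8)
a=cv2.resize(col,(480,480),interpolation=cv2.INTER_NEAREST)
uu=proj(z,[[.52,-.027,.06]])[0].astype(int);print(uu)
x0,y0=max(0,uu[0]-100),max(0,uu[1]-120)
b=cv2.resize(img[y0:y0+240,x0:x0+200],(400,480))
print("crop origin",x0,y0)
cv2.imwrite("pics/tin_pair.png",np.hstack([b,a])[:,:800] if 0 else np.hstack([b,cv2.resize(a,(400,400)).repeat(1,0)[:,:] if 0 else cv2.copyMakeBorder(cv2.resize(a,(400,400)),40,40,0,0,cv2.BORDER_CONSTANT)]))
E
```

```text
time: 2.7
tool_pos: [0.5046, -0.027, 0.1601]
tcp_rot: [0.002, 3.142, 0.0]
wrist_force: [1.0, 0.4, -0.1]
width: 1.001
[-1.02747848e-01 -2.23757929e-02  2.01421603e+00  1.73583558e-04
  1.14980711e+00 -1.67283125e+00] [ 0.50459992 -0.02693869  0.16008057] [-1.23128329e-03 -3.14155418e+00 -2.56329194e-04]
6304
[320 246]
crop origin 220 126
```

View pics/tin_pair.png

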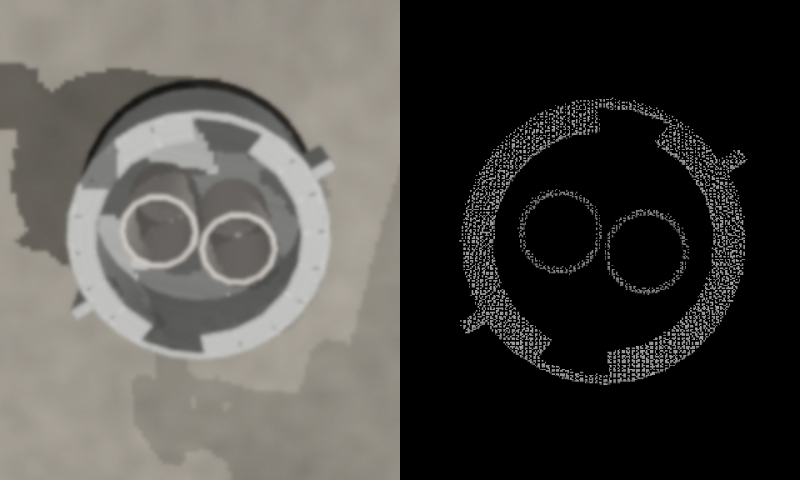

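The crop shows the rim, two tubes, the notches (top, about (225,135), and bottom, about (175,335)) and the ribs (upper right and lower left). I'll fit these numerically.

```bash
cat > fittin.py <<'E'
import sys
from h import *
from scipy.optimize import least_squares as LS
z=np.load(sys.argv[1]+".npz"); P,u,v=pts(z["d"],z,np.ones((480,640),bool))
c0=np.array([.5187,-.0268]); r=np.hypot(*(P[:,:2]-c0).T)
Q=P[(abs(P[:,2]-.06)<.006)&(r<.065)]
def circ(q,x0,r0=None): return LS(lambda p:np.hypot(q[:,0]-p[0],q[:,1]-p[1])-p[2],[*x0,r0],loss="soft_l1",f_scale=.0005).x
c=c0
for k in range(4):
    rr=np.hypot(*(Q[:,:2]-c).T); th=np.arctan2(*(Q[:,1::-1]-c[::-1]).T) if 0 else np.arctan2(Q[:,1]-c[1],Q[:,0]-c[0])
    edge=[]
    for b in np.arange(-180,180,4):
        s=(np.degrees(th)>=b)&(np.degrees(th)<b+4)&(rr<.053)
        if s.sum()>3: edge.append(Q[s][np.argsort(rr[s])[-2]][:2])
    f=circ(np.array(edge),c,.05); c=f[:2]
print("outer",f.round(4),"rim z",np.median(Q[rr>.04][:,2]).round(4))
inn=[];
for b in np.arange(-180,180,4):
    s=(np.degrees(th)>=b)&(np.degrees(th)<b+4)&(rr>.034)
    if s.sum()>3:
        e=Q[s][np.argsort(rr[s])[1]][:2]
        if np.hypot(*(e-c))<.041: inn.append(e)
print("lip inner",circ(np.array(inn),c,.0385).round(4),len(inn))
T=Q[rr<.034][:,:2]; a=np.radians(75)
def tw(p):
    d=np.array([np.cos(p[2]),np.sin(p[2])])*.0155
    return np.minimum(abs(np.hypot(*(T-p[:2]-d).T)-.014),abs(np.hypot(*(T-p[:2]+d).T)-.014))
t=LS(tw,[*c,a],loss="soft_l1",f_scale=.0005).x; print("tubes mid",t[:2].round(4),"y axis deg",np.degrees(t[2]).round(2),"=> x axis",np.degrees(t[2]).round(2)-90)
d=np.array([np.cos(t[2]),np.sin(t[2])])*.0155; print("bores",(t[:2]+d).round(4),(t[:2]-d).round(4))
rb=(rr>.0525)&(rr<.0585); an=np.degrees(th[rb])%180; print("rib ang",np.median(an[(an>90)]).round(2),"n",rb.sum(),"rib dir sides",[np.median(np.degrees(th[rb])[s]).round(2) if s.any() else None for s in (th[rb]<0,th[rb]>0)])
nt=(rr>.0395)&(rr<.044); h=np.sort(np.degrees(th[nt])); g=np.diff(np.r_[h,h[0]+360]); k=np.argsort(g)[-2:]; print("gaps",[(h[i].round(1),g[i].round(1),(h[i]+g[i]/2).round(2)) for i in k])
E
python3 fittin.py w_tin2
```

```text
outer [ 0.5196 -0.0281  0.0496] rim z 0.0607
lip inner [ 0.5195 -0.0281  0.0387] 78
tubes mid [ 0.5192 -0.0281] y axis deg 76.82 => x axis -13.180000000000007
bores [ 0.5228 -0.013 ] [ 0.5157 -0.0432]
rib ang 121.76 n 115 rib dir sides [np.float64(-59.05), np.float64(122.68)]
gaps [(np.float64(-27.5), np.float64(29.4), np.float64(-12.8)), (np.float64(151.9), np.float64(30.0), np.float64(166.92))]
```

```bash
python3 -c "
from h import *
go(0.435,0.259,0.16,180)"
```

```text
d [6.980e-02 2.859e-01 1.000e-04] a [ 0.01 -0.   -0.04] t 2.75
```

```bash
python3 -m inch '[{"dx":0.005,"dy":0.3,"dz":0,"ax":0,"ay":0,"az":0,"fingers":1},{"dx":0.005,"dy":0.3,"dz":0,"ax":0,"ay":0,"az":0,"fingers":1},{"dx":0.005,"dy":0.3,"dz":0,"ax":0,"ay":0,"az":0,"fingers":1},{"dx":0.005,"dy":0.3,"dz":0,"ax":0,"ay":0,"az":0,"fingers":1},{"dx":0.005,"dy":0.3,"dz":0,"ax":0,"ay":0,"az":0,"fingers":1},{"dx":0.005,"dy":0.3,"dz":0,"ax":0,"ay":0,"az":0,"fingers":1},{"dx":0.005,"dy":0.3,"dz":0,"ax":0,"ay":0,"az":0,"fingers":1},{"dx":0.005,"dy":0.3,"dz":0,"ax":0,"ay":0,"az":0,"fingers":1}]'
python3 shot.py w_st
python3 - <<'E'
from h import *
z=np.load("w_st.npz"); P,u,v=pts(z["d"],z,np.ones((480,640),bool))
T=P[(P[:,2]>.042)&(P[:,2]<.05)]
for c in ([.453,.258],[.585,.288]):
    q=T[np.hypot(*(T[:,:2]-c).T)<.03][:,:2]; (cx,cy),r=cv2.minEnclosingCircle((q*1000).astype(np.float32)); print(len(q),cx,cy,r,q.mean(0).round(4))
for m in (P[:,2]>.08)&(P[:,1]>.3),: 
    q=P[m]; print("caddy?",q.min(0) if len(q) else None,q.max(0) if len(q) else None)
E
```

```text
time: 3.75
tool_pos: [0.4999, 0.2717, 0.16]
tcp_rot: [-0.004, -3.141, 0.001]
wrist_force: [-0.3, 0.0, -0.2]
width: 0.999
574 451.84649658203125 256.34674072265625 9.975286483764648 [0.4516 0.2565]
388 585.6465454101562 288.875244140625 10.040838241577148 [0.5846 0.2887]
caddy? [0.36292422 0.30000207 0.0800157 ] [0.51319272 0.45678597 0.27571041]
```

```bash
python3 -m inch '[{"dx":0.048,"dy":-0.0153,"dz":0.03,"ax":0,"ay":0,"az":0,"fingers":1},{"dx":0.048,"dy":-0.0153,"dz":0.08,"ax":0,"ay":0,"az":0,"fingers":1},{"dx":0.048,"dy":-0.0153,"dz":0.12,"ax":0,"ay":0,"az":0,"fingers":1},{"dx":0.048,"dy":-0.0153,"dz":0.138,"ax":0,"ay":0,"az":0,"fingers":1},{"dx":0.048,"dy":-0.0153,"dz":0.138,"ax":0,"ay":0,"az":0,"fingers":0},{"dx":0.048,"dy":-0.0153,"dz":0.138,"ax":0,"ay":0,"az":0,"fingers":-1},{"dx":0.048,"dy":-0.0153,"dz":0.138,"ax":0,"ay":0,"az":0,"fingers":-1},{"dx":0.048,"dy":-0.0153,"dz":0.138,"ax":0,"ay":0,"az":0,"fingers":-1},{"dx":0.048,"dy":-0.0153,"dz":0.138,"ax":0,"ay":0,"az":0,"fingers":-1},{"dx":0.048,"dy":-0.0153,"dz":0.138,"ax":0,"ay":0,"az":0,"fingers":-1}]' 25
python3 -c "
from h import *
go(0.4518,0.2564,0.13,180)"
```

```text
time: 5.05
tool_pos: [0.4531, 0.2569, 0.0235]
tcp_rot: [0.004, 3.139, 0.001]
wrist_force: [0.3, -1.4, 4.5]
width: -0.005
d [ 0.0011 -0.0004 -0.1065] a [ 0.03  0.12 -0.13] t 5.05
```

The fingers shut fully (width 0), so the grasp missed. I'll look before moving.

```bash
python3 shot.py w_miss
python3 - <<'E'
from h import *
s,d,c=cloud("scene"); cv2.imwrite("pics/s_miss.png",s)
w=cv2.imread("pics/w_miss.png")[100:480,120:520]
cv2.imwrite("pics/miss.png",np.hstack([cv2.resize(w,(400,380)),cv2.resize(s[230:350,350:476],(399,380))]))
E
```

```text
(no output)
```

View pics/miss.png

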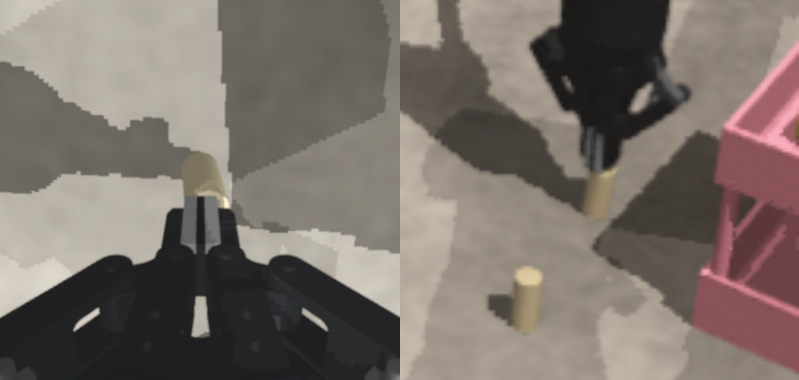

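Run:
```python
from h import *
s=bot.read_state();print(s["tool_pos"],s["width"],s["wrist_force"])
z=np.load("w_miss.npz"); c=bot.get_calibration("scene")
print("tcp in wrist",proj(z,[s["tool_pos"]]),"crop scale 1, origin 120,100")
img=z["img"]; hsv=cv2.cvtColor(img,cv2.COLOR_BGR2HSV); m=(hsv[...,1]>60)&(hsv[...,0]>12)&(hsv[...,0]<35)
m[:240]=0;m[330:]=0;m[:,:290]=0;m[:,370:]=0
P,u,v=pts(z["d"],z,m); print(len(P),P.min(0),P.max(0))
for zz in np.arange(0,.06,.005):
    q=P[(P[:,2]>zz)&(P[:,2]<=zz+.005)]
    if len(q): print(zz.round(3),q.min(0).round(3),q.max(0).round(3),len(q))
sc=cv2.imread("pics/s_miss.png"); print("tcp in scene",proj(c,[s["tool_pos"],[.4518,.2564,.046],[.4518,.2564,0]]).round(0))
```

```text
[0.45311844 0.25682904 0.02351452] -0.005104530808022229 [ 0.12389347 -1.18718835  5.4542105 ]
tcp in wrist [[320.84379364 288.13406947]] crop scale 1, origin 120,100
653 [0.44163264 0.24739038 0.00403017] [0.44949707 0.26453596 0.04581062]
0.0 [0.442 0.251 0.004] [0.445 0.258 0.005] 7
0.005 [0.442 0.247 0.005] [0.449 0.261 0.01 ] 50
0.01 [0.442 0.248 0.01 ] [0.449 0.262 0.015] 76
0.015 [0.442 0.248 0.015] [0.449 0.264 0.02 ] 81
0.02 [0.442 0.249 0.02 ] [0.448 0.262 0.025] 90
0.025 [0.442 0.249 0.025] [0.448 0.261 0.03 ] 85
0.03 [0.442 0.249 0.03 ] [0.449 0.263 0.035] 102
0.035 [0.442 0.25  0.035] [0.448 0.264 0.04 ] 95
0.04 [0.442 0.252 0.04 ] [0.447 0.264 0.045] 64
0.045 [0.442 0.254 0.045] [0.444 0.265 0.046] 3
tcp in scene [[411. 290.]
 [412. 282.]
 [410. 297.]]
```

Run:
```python
from h import *
z=np.load("w_miss.npz"); 
print(proj(z,[[.453,.2568,.046],[.4418,.2568,.046],[.4418,.2568,.03]]).round(0))
for r in range(270,345,6):
    m=np.zeros((480,640),bool); m[r,290:352:6]=1
    P,u,v=pts(z["d"],z,m); print(r,[(int(a),*(p*1000).round().astype(int)) for a,p in zip(u,P)][::2])
b=cv2.resize(z["img"][240:350,270:380],(600,600),interpolation=cv2.INTER_NEAREST); cv2.imwrite("pics/padz.png",b)
```

```text
[[321. 311.]
 [321. 288.]
 [321. 273.]]
270 [(290, np.int64(454), np.int64(240), np.int64(0)), (302, np.int64(451), np.int64(247), np.int64(7)), (314, np.int64(443), np.int64(254), np.int64(24)), (326, np.int64(443), np.int64(259), np.int64(25)), (338, np.int64(447), np.int64(265), np.int64(16)), (350, np.int64(453), np.int64(273), np.int64(1))]
276 [(290, np.int64(457), np.int64(240), np.int64(1)), (302, np.int64(452), np.int64(247), np.int64(11)), (314, np.int64(443), np.int64(254), np.int64(31)), (326, np.int64(442), np.int64(259), np.int64(32)), (338, np.int64(445), np.int64(265), np.int64(27)), (350, np.int64(457), np.int64(273), np.int64(0))]
282 [(290, np.int64(461), np.int64(240), np.int64(0)), (302, np.int64(461), np.int64(246), np.int64(1)), (314, np.int64(444), np.int64(254), np.int64(36)), (326, np.int64(442), np.int64(259), np.int64(39)), (338, np.int64(445), np.int64(265), np.int64(35)), (350, np.int64(460), np.int64(273), np.int64(1))]
288 [(290, np.int64(464), np.int64(240), np.int64(1)), (302, np.int64(464), np.int64(246), np.int64(1)), (314, np.int64(444), np.int64(
[... 2262 characters left out ...]
.int64(263), np.int64(77)), (350, np.int64(447), np.int64(267), np.int64(70))]
336 [(290, np.int64(445), np.int64(246), np.int64(76)), (302, np.int64(442), np.int64(250), np.int64(81)), (314, np.int64(442), np.int64(254), np.int64(81)), (326, np.int64(443), np.int64(258), np.int64(80)), (338, np.int64(442), np.int64(263), np.int64(81)), (350, np.int64(447), np.int64(267), np.int64(75))]
342 [(290, np.int64(446), np.int64(246), np.int64(79)), (302, np.int64(442), np.int64(251), np.int64(85)), (314, np.int64(442), np.int64(254), np.int64(84)), (326, np.int64(442), np.int64(258), np.int64(84)), (338, np.int64(443), np.int64(262), np.int64(84)), (350, np.int64(446), np.int64(267), np.int64(79))]
```

View pics/padz.png

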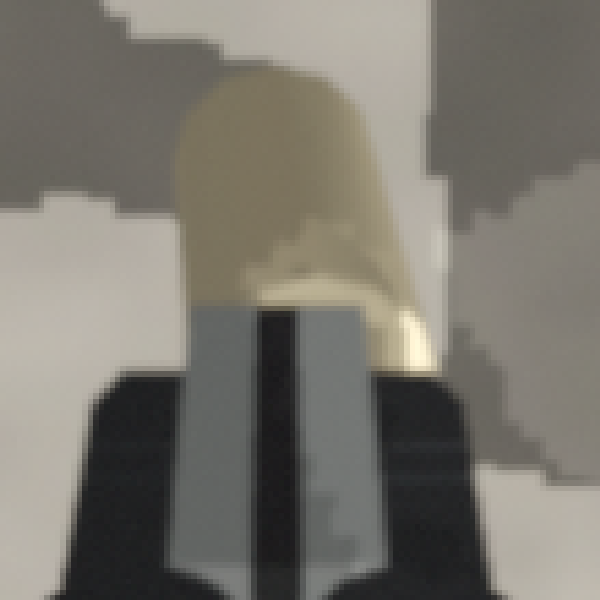

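The fingers are shut and resting on the stick's top. The pad tips measure z≈0.047 while the TCP reads 0.0235, so the real tips sit about 23 mm short of the reported TCP. The stick still stands at (0.452,0.256). I'll back up, open half-way, and grip 23 mm lower.

```bash
python3 -m inch '[{"dx":0.001,"dy":0,"dz":-0.035,"ax":0,"ay":0,"az":0,"fingers":-1},{"dx":0.001,"dy":0,"dz":-0.035,"ax":0,"ay":0,"az":0,"fingers":0},{"dx":0.001,"dy":0,"dz":-0.035,"ax":0,"ay":0,"az":0,"fingers":0},{"dx":0.001,"dy":0,"dz":-0.035,"ax":0,"ay":0,"az":0,"fingers":0},{"dx":0.001,"dy":0,"dz":-0.035,"ax":0,"ay":0,"az":0,"fingers":0}]'; python3 -m inch '[{"dx":0,"dy":0,"dz":0.03,"ax":0,"ay":0,"az":0,"fingers":0},{"dx":0,"dy":0,"dz":0.055,"ax":0,"ay":0,"az":0,"fingers":0},{"dx":0,"dy":0,"dz":0.055,"ax":0,"ay":0,"az":0,"fingers":0},{"dx":0,"dy":0,"dz":0.055,"ax":0,"ay":0,"az":0,"fingers":-1},{"dx":0,"dy":0,"dz":0.055,"ax":0,"ay":0,"az":0,"fingers":-1},{"dx":0,"dy":0,"dz":0.055,"ax":0,"ay":0,"az":0,"fingers":-1},{"dx":0,"dy":0,"dz":0.055,"ax":0,"ay":0,"az":0,"fingers":-1}]' 25
python3 shot.py w_g1; python3 -c "
from h import *
go(.5228,-.013,0.11,180)"
```

```text
time: 5.78
tool_pos: [0.4512, 0.2564, 0.0575]
tcp_rot: [0.004, 3.141, -0.001]
wrist_force: [-0.3, -0.3, -0.2]
width: 0.498
time: 6.65
tool_pos: [0.452, 0.2568, 0.0033]
tcp_rot: [0.004, 3.14, 0.001]
wrist_force: [0.5, -0.3, 2.3]
width: 0.221
d [-0.0716 -0.2696 -0.1066] a [ 0.02  0.11 -0.13] t 6.7
```

```bash
python3 -m inch '[{"dx":0,"dy":0,"dz":-0.06,"ax":0,"ay":0,"az":0,"fingers":-1},{"dx":0,"dy":0,"dz":-0.107,"ax":0,"ay":0,"az":0,"fingers":-1},{"dx":-0.0714,"dy":-0.2694,"dz":-0.107,"ax":0,"ay":0.1,"az":0,"fingers":-1},{"dx":-0.0714,"dy":-0.2694,"dz":-0.107,"ax":0,"ay":0.1,"az":0,"fingers":-1},{"dx":-0.0714,"dy":-0.2694,"dz":-0.107,"ax":0,"ay":0.1,"az":0,"fingers":-1},{"dx":-0.0714,"dy":-0.2694,"dz":-0.107,"ax":0,"ay":0.1,"az":0,"fingers":-1},{"dx":-0.0714,"dy":-0.2694,"dz":-0.107,"ax":0,"ay":0.1,"az":0,"fingers":-1},{"dx":-0.0714,"dy":-0.2694,"dz":-0.107,"ax":0,"ay":0.1,"az":0,"fingers":-1},{"dx":-0.0714,"dy":-0.2694,"dz":-0.107,"ax":0,"ay":0.1,"az":0,"fingers":-1},{"dx":-0.0714,"dy":-0.2694,"dz":-0.107,"ax":0,"ay":0.1,"az":0,"fingers":-1}]'
python3 shot.py w_c1
python3 - <<'E'
from h import *
go(.523,-.0127,0.038,180)
z=np.load("w_c1.npz");s=bot.read_state();print(s["tool_pos"],s["width"])
cv2.imwrite("pics/c1.png",cv2.resize(z["img"][180:400,200:440],(600,550)))
hsv=cv2.cvtColor(z["img"],cv2.COLOR_BGR2HSV); m=(hsv[...,1]>60)&(hsv[...,0]>12)&(hsv[...,0]<35)
P,u,v=pts(z["d"],z,m); P=P[(P[:,2]>.08)&(np.hypot(P[:,0]-.52,P[:,1]+.013)<.04)]; print(len(P),P.min(0),P.max(0))
for a in (.105,.115,.125,.135):
    q=P[abs(P[:,2]-a)<.004]
    if len(q): print(a,np.percentile(q,2,axis=0).round(4),np.percentile(q,98,axis=0).round(4),len(q))
E
python3 fittin.py w_c1
```

```text
time: 7.95
tool_pos: [0.5221, -0.0116, 0.1102]
tcp_rot: [-0.001, -3.141, -0.001]
wrist_force: [0.9, -0.6, -0.3]
width: 0.223
d [-0.0008 -0.0011  0.0723] a [ 0.03 -0.01 -0.04] t 8.0
[ 0.52221143 -0.0116068   0.11029378] 0.21696431354662693
3058 [ 0.50509157 -0.04820297  0.10957679] [ 0.53531912 -0.00228422  0.21949096]
0.115 [ 0.5119 -0.0205  0.1113] [ 0.517  -0.004   0.1188] 248
0.125 [ 0.5118 -0.0208  0.1211] [ 0.5177 -0.004   0.1288] 296
0.135 [ 0.512  -0.0213  0.1312] [ 0.5188 -0.003   0.1387] 381
outer [ 0.5191 -0.0283  0.0494] rim z 0.0606
lip inner [ 0.5195 -0.0282  0.0387] 66
tubes mid [ 0.5191 -0.028 ] y axis deg 76.75 => x axis -13.25
bores [ 0.5227 -0.013 ] [ 0.5156 -0.0431]
rib ang 121.55 n 166 rib dir sides [np.float64(-59.1), np.float64(121.89)]
gaps [(np.float64(151.4), np.float64(29.7), np.float64(166.27)), (np.float64(-27.1), np.float64(71.0), np.float64(8.38))]
```

View pics/c1.png

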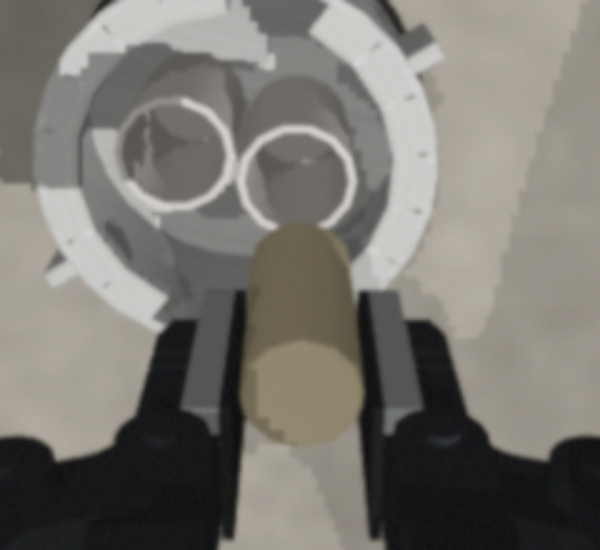

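The stick is held upright, centred about 1 mm from bore A in world x/y. Now lower, release and rise.

```bash
python3 -m inch '[{"dx":-0.0008,"dy":-0.0009,"dz":0.03,"ax":0,"ay":0,"az":0,"fingers":-1},{"dx":-0.0008,"dy":-0.0009,"dz":0.05,"ax":0,"ay":0,"az":0,"fingers":-1},{"dx":-0.0008,"dy":-0.0009,"dz":0.065,"ax":0,"ay":0,"az":0,"fingers":-1},{"dx":-0.0008,"dy":-0.0009,"dz":0.072,"ax":0,"ay":0,"az":0,"fingers":-1},{"dx":-0.0008,"dy":-0.0009,"dz":0.072,"ax":0,"ay":0,"az":0,"fingers":-1},{"dx":-0.0008,"dy":-0.0009,"dz":0.072,"ax":0,"ay":0,"az":0,"fingers":-1}]'
python3 -m inch '[{"dx":0,"dy":0,"dz":0,"ax":0,"ay":0,"az":0,"fingers":0},{"dx":0,"dy":0,"dz":0,"ax":0,"ay":0,"az":0,"fingers":0},{"dx":0,"dy":0,"dz":0,"ax":0,"ay":0,"az":0,"fingers":0},{"dx":0,"dy":0,"dz":-0.05,"ax":0,"ay":0,"az":0,"fingers":0},{"dx":0,"dy":0,"dz":-0.10,"ax":0,"ay":0,"az":0,"fingers":0},{"dx":0,"dy":0,"dz":-0.10,"ax":0,"ay":0,"az":0,"fingers":0}]'
python3 shot.py w_r1
python3 - <<'E'
from h import *
z=np.load("w_r1.npz")
P,u,v=pts(z["d"],z,np.ones((480,640),bool))
for b in ([.5227,-.013],[.5157,-.0432]):
    q=P[(np.hypot(*(P[:,:2]-b).T)<.012)&(P[:,2]<.08)]; t=q[q[:,2]>.05];print(len(q),np.median(q[:,2]).round(4),len(t),t.mean(0).round(4) if len(t) else "")
go(.5856,.2889,0.06,180)
E
```

```text
time: 8.75
tool_pos: [0.5238, -0.0125, 0.0391]
tcp_rot: [0.001, 3.14, 0.001]
wrist_force: [-0.7, -0.1, 0.3]
width: 0.22
time: 9.5
tool_pos: [0.5279, -0.0128, 0.1445]
tcp_rot: [0.001, 3.13, -0.0]
wrist_force: [1.1, -0.1, 0.5]
width: 0.501
697 0.0554 609 [ 0.5234 -0.0135  0.0554]
247 0.0097 0 
d [-0.0591  0.3016  0.0822] a [ 0.    0.4  -0.03] t 9.55
```

```bash
python3 -m inch '[{"dx":-0.0591,"dy":0.3016,"dz":0.02,"ax":0,"ay":0.4,"az":0,"fingers":0},{"dx":-0.0591,"dy":0.3016,"dz":0.04,"ax":0,"ay":0.4,"az":0,"fingers":0},{"dx":-0.0591,"dy":0.3016,"dz":0.06,"ax":0,"ay":0.4,"az":0,"fingers":0},{"dx":-0.0591,"dy":0.3016,"dz":0.06,"ax":0,"ay":0.4,"az":0,"fingers":0},{"dx":-0.0591,"dy":0.3016,"dz":0.06,"ax":0,"ay":0.4,"az":0,"fingers":0},{"dx":-0.0591,"dy":0.3016,"dz":0.06,"ax":0,"ay":0.4,"az":0,"fingers":0},{"dx":-0.0591,"dy":0.3016,"dz":0.06,"ax":0,"ay":0.4,"az":0,"fingers":0},{"dx":-0.0591,"dy":0.3016,"dz":0.06,"ax":0,"ay":0.4,"az":0,"fingers":0},{"dx":-0.0591,"dy":0.3016,"dz":0.06,"ax":0,"ay":0.4,"az":0,"fingers":0}]'
python3 -c "
from h import *
go(.5857,.2889,0.002,180)"
```

```text
time: 10.68
tool_pos: [0.5857, 0.2875, 0.0828]
tcp_rot: [0.004, 3.141, 0.0]
wrist_force: [0.5, 0.1, -1.1]
width: 0.504
d [0.     0.0014 0.0808] a [ 0.01  0.03 -0.14] t 10.675
```

```bash
python3 -m inch '[{"dx":0,"dy":0.0014,"dz":0.04,"ax":0,"ay":0,"az":0,"fingers":0},{"dx":0,"dy":0.0014,"dz":0.07,"ax":0,"ay":0,"az":0,"fingers":0},{"dx":0,"dy":0.0014,"dz":0.081,"ax":0,"ay":0,"az":0,"fingers":0},{"dx":0,"dy":0.0014,"dz":0.081,"ax":0,"ay":0,"az":0,"fingers":-1},{"dx":0,"dy":0.0014,"dz":0.081,"ax":0,"ay":0,"az":0,"fingers":-1},{"dx":0,"dy":0.0014,"dz":0.081,"ax":0,"ay":0,"az":0,"fingers":-1},{"dx":0,"dy":0.0014,"dz":0.081,"ax":0,"ay":0,"az":0,"fingers":-1}]' 25
python3 -c "
from h import *
go(.5158,-.0426,0.11,180)"
```

```text
time: 11.55
tool_pos: [0.5864, 0.2892, 0.0028]
tcp_rot: [0.004, 3.14, 0.001]
wrist_force: [-0.1, 0.3, -0.1]
width: 0.223
d [ 0.0697 -0.3319 -0.1076] a [ 0.05  0.12 -0.13] t 11.55
```

```bash
python3 -m inch '[{"dx":0,"dy":0,"dz":-0.06,"ax":0,"ay":0,"az":0,"fingers":-1},{"dx":0,"dy":0,"dz":-0.107,"ax":0,"ay":0,"az":0,"fingers":-1},{"dx":0.0697,"dy":-0.332,"dz":-0.107,"ax":0,"ay":0.1,"az":-0.1,"fingers":-1},{"dx":0.0697,"dy":-0.332,"dz":-0.107,"ax":0,"ay":0.1,"az":-0.1,"fingers":-1},{"dx":0.0697,"dy":-0.332,"dz":-0.107,"ax":0,"ay":0.1,"az":-0.1,"fingers":-1},{"dx":0.0697,"dy":-0.332,"dz":-0.107,"ax":0,"ay":0.1,"az":-0.1,"fingers":-1},{"dx":0.0697,"dy":-0.332,"dz":-0.107,"ax":0,"ay":0.1,"az":-0.1,"fingers":-1},{"dx":0.0697,"dy":-0.332,"dz":-0.107,"ax":0,"ay":0.1,"az":-0.1,"fingers":-1},{"dx":0.0697,"dy":-0.332,"dz":-0.107,"ax":0,"ay":0.1,"az":-0.1,"fingers":-1},{"dx":0.0697,"dy":-0.332,"dz":-0.107,"ax":0,"ay":0.1,"az":-0.1,"fingers":-1},{"dx":0.0697,"dy":-0.332,"dz":-0.107,"ax":0,"ay":0.1,"az":-0.1,"fingers":-1},{"dx":0.0697,"dy":-0.332,"dz":-0.107,"ax":0,"ay":0.1,"az":-0.1,"fingers":-1}]'
python3 shot.py w_c2
python3 - <<'E'
from h import *
go(.5158,-.0426,0.038,180)
z=np.load("w_c2.npz");s=bot.read_state();print(s["tool_pos"],s["width"])
hsv=cv2.cvtColor(z["img"],cv2.COLOR_BGR2HSV); m=(hsv[...,1]>60)&(hsv[...,0]>12)&(hsv[...,0]<35)
P,u,v=pts(z["d"],z,m); P=P[(P[:,2]>.08)&(np.hypot(P[:,0]-.515,P[:,1]+.043)<.04)]
for a in (.115,.125,.135):
    q=P[abs(P[:,2]-a)<.004]
    if len(q): print(a,np.percentile(q,2,axis=0).round(4),np.percentile(q,98,axis=0).round(4),len(q))
E
```

```text
time: 13.05
tool_pos: [0.516, -0.0417, 0.1094]
tcp_rot: [-0.002, 3.141, 0.001]
wrist_force: [-0.6, 0.1, 0.2]
width: 0.222
d [ 0.0001 -0.0009  0.0713] a [0.05 0.   0.05] t 13.1
[ 0.5158853  -0.04180606  0.10932292] 0.21854412156972042
0.115 [ 0.5056 -0.0501  0.1115] [ 0.5105 -0.0338  0.1189] 234
0.125 [ 0.5057 -0.0504  0.1213] [ 0.5115 -0.0331  0.1288] 312
0.135 [ 0.5057 -0.0514  0.1312] [ 0.5125 -0.0331  0.1388] 381
```

```bash
python3 -m inch '[{"dx":0,"dy":-0.0012,"dz":0.03,"ax":0,"ay":0,"az":0,"fingers":-1},{"dx":0,"dy":-0.0012,"dz":0.05,"ax":0,"ay":0,"az":0,"fingers":-1},{"dx":0,"dy":-0.0012,"dz":0.065,"ax":0,"ay":0,"az":0,"fingers":-1},{"dx":0,"dy":-0.0012,"dz":0.071,"ax":0,"ay":0,"az":0,"fingers":-1},{"dx":0,"dy":-0.0012,"dz":0.071,"ax":0,"ay":0,"az":0,"fingers":-1},{"dx":0,"dy":-0.0012,"dz":0.071,"ax":0,"ay":0,"az":0,"fingers":-1}]'
python3 -m inch '[{"dx":0,"dy":0,"dz":0,"ax":0,"ay":0,"az":0,"fingers":0},{"dx":0,"dy":0,"dz":0,"ax":0,"ay":0,"az":0,"fingers":0},{"dx":0,"dy":0,"dz":0,"ax":0,"ay":0,"az":0,"fingers":0},{"dx":0,"dy":0,"dz":-0.05,"ax":0,"ay":0,"az":0,"fingers":0},{"dx":0,"dy":0,"dz":-0.10,"ax":0,"ay":0,"az":0,"fingers":0},{"dx":0,"dy":0,"dz":-0.10,"ax":0,"ay":0,"az":0,"fingers":0}]'
python3 shot.py w_r2
python3 - <<'E'
from h import *
z=np.load("w_r2.npz")
P,u,v=pts(z["d"],z,np.ones((480,640),bool))
for b in ([.5227,-.013],[.5157,-.0432]):
    q=P[(np.hypot(*(P[:,:2]-b).T)<.012)&(P[:,2]<.08)]; t=q[q[:,2]>.05];print(len(q),np.median(q[:,2]).round(4),len(t),t.mean(0).round(4) if len(t) else "")
go(.472,-.252,0.16,45.7)
E
```

```text
time: 13.85
tool_pos: [0.5168, -0.043, 0.0392]
tcp_rot: [-0.002, 3.14, 0.001]
wrist_force: [0.4, 0.9, -0.5]
width: 0.217
time: 14.6
tool_pos: [0.5207, -0.0436, 0.1446]
tcp_rot: [-0.002, 3.13, -0.001]
wrist_force: [0.5, 0.5, -0.2]
width: 0.5
654 0.0555 603 [ 0.523  -0.0137  0.0554]
680 0.0554 606 [ 0.5159 -0.0421  0.0554]
d [ 0.0467 -0.2086 -0.0184] a [  0.48   0.21 134.35] t 14.65
```

Both sticks are down with tops at 55 mm. Next is the silver lid.

```bash
python3 -m inch '[{"dx":0.047,"dy":-0.208,"dz":-0.018,"ax":0,"ay":0,"az":134.3,"fingers":0},{"dx":0.047,"dy":-0.208,"dz":-0.018,"ax":0,"ay":0,"az":134.3,"fingers":0},{"dx":0.047,"dy":-0.208,"dz":-0.018,"ax":0,"ay":0,"az":134.3,"fingers":0},{"dx":0.047,"dy":-0.208,"dz":-0.018,"ax":0,"ay":0,"az":134.3,"fingers":0},{"dx":0.047,"dy":-0.208,"dz":-0.018,"ax":0,"ay":0,"az":134.3,"fingers":0},{"dx":0.047,"dy":-0.208,"dz":-0.018,"ax":0,"ay":0,"az":134.3,"fingers":0},{"dx":0.047,"dy":-0.208,"dz":-0.018,"ax":0,"ay":0,"az":134.3,"fingers":0},{"dx":0.047,"dy":-0.208,"dz":-0.018,"ax":0,"ay":0,"az":134.3,"fingers":0},{"dx":0.047,"dy":-0.208,"dz":-0.018,"ax":0,"ay":0,"az":134.3,"fingers":0},{"dx":0.047,"dy":-0.208,"dz":-0.018,"ax":0,"ay":0,"az":134.3,"fingers":0},{"dx":0.047,"dy":-0.208,"dz":-0.018,"ax":0,"ay":0,"az":134.3,"fingers":0},{"dx":0.047,"dy":-0.208,"dz":-0.018,"ax":0,"ay":0,"az":134.3,"fingers":0},{"dx":0.047,"dy":-0.208,"dz":-0.018,"ax":0,"ay":0,"az":134.3,"fingers":0},{"dx":0.047,"dy":-0.208,"dz":-0.018,"ax":0,"ay":0,"az":134.3,"fingers":0},{"dx":0.047,"dy":-0.208,"dz":-0.018,"ax":0,"ay":0,"az":134.3,"fingers":0},{"dx":0.047,"dy":-0.208,"dz":-0.018,"ax":0,"ay":0,"az":134.3,"fingers":0}]'
python3 shot.py w_lid
cat > fitlid.py <<'E'
import sys
from h import *
from scipy.optimize import least_squares as LS
n,cx,cy,dz=sys.argv[1],*map(float,sys.argv[2:5])   # dz = lid origin height
z=np.load(n+".npz"); P,u,v=pts(z["d"],z,np.ones((480,640),bool)); P=P[np.hypot(P[:,0]-cx,P[:,1]-cy)<.07]
D=P[abs(P[:,2]-dz-.022)<.004][:,:2]; B=P[abs(P[:,2]-dz-.05)<.004][:,:2]
c=np.array([cx,cy])
for k in range(4):
    r=np.hypot(*(D-c).T); th=np.degrees(np.arctan2(*(D-c).T)); e=[]
    for b in range(-180,180,4):
        s=np.flatnonzero((th>=b)&(th<b+4)&(r>.04)&(r<.055))
        if len(s)>3: e.append(D[s[np.argsort(r[s])[-2]]])
    e=np.array(e); f=LS(lambda p:np.hypot(*(e-p[:2]).T)-p[2],[*c,.048],loss="soft_l1",f_scale=.0005).x; c=f[:2]
print("disc",f.round(4),len(e),"z",np.median(P[abs(P[:,2]-dz-.022)<.004][:,2]).round(4))
if len(B)>20: print("bar",len(B),(lambda m:(np.array(m[0])/1000,np.array(m[1]).round(1),m[2]))(cv2.minAreaRect((B*1000).astype(np.float32))))
if len(B)>20:
    q=B-B.mean(0); w,V=np.linalg.eigh(q.T@q); print("bar axis deg",np.degrees(np.arctan2(V[1,1],V[0,1]))%180,"mean",B.mean(0).round(4))
E
python3 fitlid.py w_lid .472 -.252 0
python3 - <<'E'
from h import *
s=bot.read_state();print(s["q"],s["tool_pos"])
z=np.load("w_lid.npz"); cv2.imwrite("pics/lidc.png",z["img"])
E
```

```text
time: 16.65
tool_pos: [0.4715, -0.2513, 0.1591]
tcp_rot: [2.892, 1.222, 0.01]
wrist_force: [-0.9, -0.2, 0.2]
width: 0.501
disc [ 0.4738 -0.2529  0.0475] 90 z 0.0225
bar 1448 (array([ 0.47397806, -0.2528846 ]), array([63.3, 14. ]), 44.441749572753906)
bar axis deg 44.58191782603333 mean [ 0.4749 -0.2519]
[-0.53880727  0.03080837  1.96236306  0.00401292  1.14262273  0.23107511] [ 0.47163494 -0.2513602   0.15928756]
```

View pics/lidc.png

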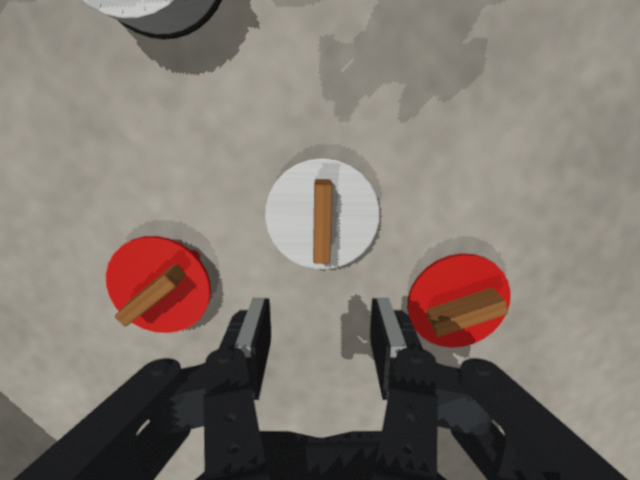

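The silver lid is at pixel (322,213), between the two red ones at (158,285) and (460,300). Its bar runs 44.5° at (0.474,-0.253), and all sizes match. I'll descend and grip the bar.

```bash
python3 -c "
from h import *
go(.474,-.2529,0.0025,44.5)"
```

```text
d [-0.0002  0.002   0.1568] a [ 0.27 -0.28  1.29] t 16.7
```

```bash
python3 -m inch '[{"dx":0,"dy":0.002,"dz":0.05,"ax":0.25,"ay":-0.25,"az":1.3,"fingers":0},{"dx":0,"dy":0.002,"dz":0.10,"ax":0.25,"ay":-0.25,"az":1.3,"fingers":0},{"dx":0,"dy":0.002,"dz":0.10,"ax":0.25,"ay":-0.25,"az":1.3,"fingers":0},{"dx":0,"dy":0.002,"dz":0.10,"ax":0.25,"ay":-0.25,"az":1.3,"fingers":0}]'; python3 -c "
from h import *
go(.474,-.2529,0.0025,44.5)"
```

```text
time: 17.2
tool_pos: [0.4747, -0.2533, 0.0607]
tcp_rot: [2.906, 1.189, 0.003]
wrist_force: [0.8, -1.0, -0.2]
width: 0.503
d [-0.0003 -0.0009  0.0582] a [ 0.11 -0.06  0.01] t 17.2
```

```bash
python3 -m inch '[{"dx":0,"dy":-0.0006,"dz":0.03,"ax":0.1,"ay":0,"az":0,"fingers":0},{"dx":0,"dy":-0.0006,"dz":0.05,"ax":0.1,"ay":0,"az":0,"fingers":0},{"dx":0,"dy":-0.0006,"dz":0.058,"ax":0.1,"ay":0,"az":0,"fingers":0},{"dx":0,"dy":-0.0006,"dz":0.058,"ax":0.1,"ay":0,"az":0,"fingers":0},{"dx":0,"dy":-0.0006,"dz":0.058,"ax":0.1,"ay":0,"az":0,"fingers":-1},{"dx":0,"dy":-0.0006,"dz":0.058,"ax":0.1,"ay":0,"az":0,"fingers":-1},{"dx":0,"dy":-0.0006,"dz":0.058,"ax":0.1,"ay":0,"az":0,"fingers":-1},{"dx":0,"dy":-0.0006,"dz":0.058,"ax":0.1,"ay":0,"az":0,"fingers":-1},{"dx":0,"dy":-0.0006,"dz":0.058,"ax":0.1,"ay":0,"az":0,"fingers":-1}]' 60; python3 -c "
from h import *
go(.474,-.2529,0.13,44.5);go(.5195,-.028,0.13,166.8)"
```

```text
time: 18.32
tool_pos: [0.4757, -0.2536, 0.0043]
tcp_rot: [2.906, 1.189, 0.004]
wrist_force: [-0.3, 0.6, 5.7]
width: 0.15
d [-0.0005 -0.0014 -0.1257] a [ 0.16 -0.1   0.01] t 18.325
d [ 0.1896 -0.1299 -0.1258] a [ 2.0000e-01  1.1000e-01 -1.2229e+02] t 18.325
```

```bash
python3 -m inch '[{"dx":0,"dy":0,"dz":-0.03,"ax":0,"ay":0,"az":0,"fingers":-1},{"dx":0,"dy":0,"dz":-0.07,"ax":0,"ay":0,"az":0,"fingers":-1},{"dx":0,"dy":0,"dz":-0.126,"ax":0,"ay":0,"az":0,"fingers":-1},{"dx":0.19,"dy":-0.13,"dz":-0.126,"ax":0.2,"ay":0.1,"az":-122.3,"fingers":-1},{"dx":0.19,"dy":-0.13,"dz":-0.126,"ax":0.2,"ay":0.1,"az":-122.3,"fingers":-1},{"dx":0.19,"dy":-0.13,"dz":-0.126,"ax":0.2,"ay":0.1,"az":-122.3,"fingers":-1},{"dx":0.19,"dy":-0.13,"dz":-0.126,"ax":0.2,"ay":0.1,"az":-122.3,"fingers":-1},{"dx":0.19,"dy":-0.13,"dz":-0.126,"ax":0.2,"ay":0.1,"az":-122.3,"fingers":-1},{"dx":0.19,"dy":-0.13,"dz":-0.126,"ax":0.2,"ay":0.1,"az":-122.3,"fingers":-1},{"dx":0.19,"dy":-0.13,"dz":-0.126,"ax":0.2,"ay":0.1,"az":-122.3,"fingers":-1},{"dx":0.19,"dy":-0.13,"dz":-0.126,"ax":0.2,"ay":0.1,"az":-122.3,"fingers":-1},{"dx":0.19,"dy":-0.13,"dz":-0.126,"ax":0.2,"ay":0.1,"az":-122.3,"fingers":-1},{"dx":0.19,"dy":-0.13,"dz":-0.126,"ax":0.2,"ay":0.1,"az":-122.3,"fingers":-1},{"dx":0.19,"dy":-0.13,"dz":-0.126,"ax":0.2,"ay":0.1,"az":-122.3,"fingers":-1},{"dx":0.19,"dy":-0.13,"dz":-0.126,"ax":0.2,"ay":0.1,"az":-122.3,"fingers":-1},{"dx":0.19,"dy":-0.13,"dz":-0.126,"ax":0.2,"ay":0.1,"az":-122.3,"fingers":-1},{"dx":0.19,"dy":-0.13,"dz":-0.126,"ax":0.2,"ay":0.1,"az":-122.3,"fingers":-1}]'
python3 shot.py w_l1; python3 fitlid.py w_l1 .519 -.028 .126; python3 -c "
from h import *
go(.5195,-.028,0.13,166.8)
z=np.load('w_l1.npz'); cv2.imwrite('pics/l1.png',z['img'])
P,u,v=pts(z['d'],z,np.ones((480,640),bool)); q=P[(np.hypot(P[:,0]-.519,P[:,1]+.028)<.055)&(P[:,2]>.135)&(P[:,2]<.158)]
A=np.c_[q[:,:2]-[.519,-.028],np.ones(len(q))]; k=np.linalg.lstsq(A,q[:,2],rcond=None)[0]; print('disc plane slope deg',np.degrees(k[:2]).round(2),k[2].round(4),len(q))"
```

```text
time: 20.45
tool_pos: [0.5194, -0.0276, 0.13]
tcp_rot: [-0.363, -3.12, 0.0]
wrist_force: [0.2, 0.5, -0.8]
width: 0.152
disc [ 0.5209 -0.0282  0.0476] 65 z 0.1484
bar 6006 (array([ 0.52038098, -0.02583201]), array([63. , 37.9]), 5.924749374389648)
bar axis deg 166.77107911150682 mean [ 0.5162 -0.0271]
d [-0.0001 -0.0003  0.0001] a [-0.01 -0.01 -0.05] t 20.5
disc plane slope deg [ 0.13 -0.06] 0.1484 19532
```

View pics/l1.png

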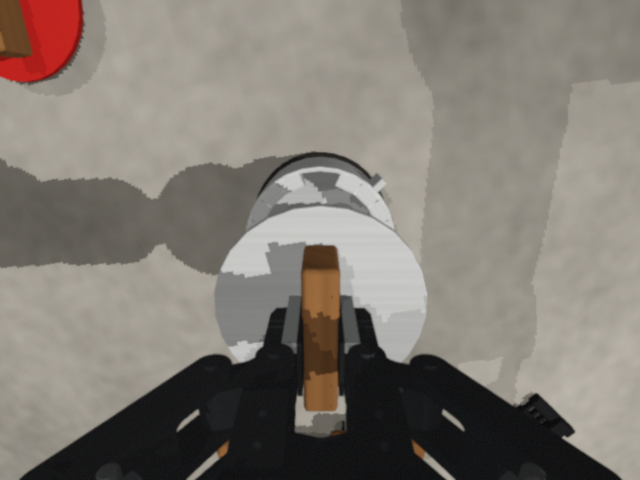

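The lid is held level with its bar at 166.8°, matching the tin's x axis. It sits about 1 mm off in x. I'll correct that and lower in steps.

```bash
python3 -m inch '[{"dx":0.0011,"dy":0,"dz":0.03,"ax":0,"ay":0,"az":0,"fingers":-1},{"dx":0.0011,"dy":0,"dz":0.05,"ax":0,"ay":0,"az":0,"fingers":-1},{"dx":0.0011,"dy":0,"dz":0.06,"ax":0,"ay":0,"az":0,"fingers":-1},{"dx":0.0011,"dy":0,"dz":0.064,"ax":0,"ay":0,"az":0,"fingers":-1},{"dx":0.0011,"dy":0,"dz":0.068,"ax":0,"ay":0,"az":0,"fingers":-1},{"dx":0.0011,"dy":0,"dz":0.072,"ax":0,"ay":0,"az":0,"fingers":-1},{"dx":0.0011,"dy":0,"dz":0.072,"ax":0,"ay":0,"az":0,"fingers":-1}]'
python3 -c "
from h import *
go(.5184,-.0278,0.0475,166.8)"
```

```text
time: 21.38
tool_pos: [0.5184, -0.0274, 0.0581]
tcp_rot: [-0.362, -3.12, 0.0]
wrist_force: [0.6, -0.1, -0.9]
width: 0.155
d [-0.0001 -0.0004  0.0106] a [-0.01 -0.01 -0.05] t 21.375
```

```bash
python3 -m inch '[{"dx":0,"dy":-0.0004,"dz":0.003,"ax":0,"ay":0,"az":0,"fingers":-1},{"dx":0,"dy":-0.0004,"dz":0.006,"ax":0,"ay":0,"az":0,"fingers":-1},{"dx":0,"dy":-0.0004,"dz":0.008,"ax":0,"ay":0,"az":0,"fingers":-1},{"dx":0,"dy":-0.0004,"dz":0.010,"ax":0,"ay":0,"az":0,"fingers":-1},{"dx":0,"dy":-0.0004,"dz":0.0105,"ax":0,"ay":0,"az":0,"fingers":-1},{"dx":0,"dy":-0.0004,"dz":0.0105,"ax":0,"ay":0,"az":0,"fingers":-1}]'
python3 shot.py w_l2; python3 fitlid.py w_l2 .519 -.028 .044; python3 -c "
from h import *
s=bot.read_state();print(s['tool_pos'],s['wrist_force'],s['torque'])"
```

```text
time: 22.12
tool_pos: [0.5183, -0.0278, 0.0483]
tcp_rot: [-0.362, -3.12, 0.0]
wrist_force: [-3.1, 0.3, 6.2]
width: 0.149
disc [ 0.5196 -0.0283  0.0475] 67 z 0.0667
bar 6008 (array([ 0.51810596, -0.03035136]), array([37.8, 63.3]), 57.45435333251953)
bar axis deg 166.69117761936948 mean [ 0.5151 -0.0272]
[ 0.51830431 -0.02781517  0.04826382] [-2.93129451 -0.62463935  6.95602155] [0.0178541  0.49921654 0.02375513]
```

The lid is seated: disc top at 66 mm, rim at 60 mm, with about 6 N of contact. Turn clockwise 45°.

```bash
python3 -m inch '[{"dx":0,"dy":0.0001,"dz":0.0003,"ax":0,"ay":0,"az":5,"fingers":-1},{"dx":0,"dy":0.0002,"dz":0.0003,"ax":0,"ay":0,"az":10,"fingers":-1},{"dx":-0.0001,"dy":0.0003,"dz":0.0003,"ax":0,"ay":0,"az":15,"fingers":-1},{"dx":-0.0002,"dy":0.0004,"dz":0.0003,"ax":0,"ay":0,"az":20,"fingers":-1},{"dx":-0.0002,"dy":0.0005,"dz":0.0003,"ax":0,"ay":0,"az":25,"fingers":-1},{"dx":-0.0003,"dy":0.0006,"dz":0.0003,"ax":0,"ay":0,"az":30,"fingers":-1},{"dx":-0.0004,"dy":0.0007,"dz":0.0003,"ax":0,"ay":0,"az":35,"fingers":-1},{"dx":-0.0004,"dy":0.0008,"dz":0.0003,"ax":0,"ay":0,"az":40,"fingers":-1},{"dx":-0.0004,"dy":0.0008,"dz":0.0003,"ax":0,"ay":0,"az":44,"fingers":-1},{"dx":-0.0004,"dy":0.0008,"dz":0.0003,"ax":0,"ay":0,"az":45,"fingers":-1},{"dx":-0.0004,"dy":0.0008,"dz":0.0003,"ax":0,"ay":0,"az":45,"fingers":-1},{"dx":-0.0004,"dy":0.0008,"dz":0.0003,"ax":0,"ay":0,"az":45,"fingers":-1}]'
python3 shot.py w_l3; python3 fitlid.py w_l3 .519 -.028 .044
python3 - <<'E'
from h import *
s=bot.read_state();print(s['tool_pos'],s['wrist_force'],s['torque'],s["width"])
go(.5189,-.0271,.048,121.8)
z=np.load('w_l3.npz'); P,u,v=pts(z['d'],z,np.ones((480,640),bool))
c=np.array([.5194,-.0281]); r=np.hypot(*(P[:,:2]-c).T); th=np.degrees(np.arctan2(P[:,1]-c[1],P[:,0]-c[0]))
B=P[(r<.034)&(P[:,2]>.088)&(P[:,2]<.0955)]
hsv=cv2.cvtColor(z['img'],cv2.COLOR_BGR2HSV); m=(hsv[...,1]>90)&(hsv[...,0]>5)&(hsv[...,0]<25)
W,u2,v2=pts(z['d'],z,m); W=W[(np.hypot(*(W[:,:2]-c).T)<.036)&(abs(W[:,2]-.0945)<.003)]
q=W[:,:2]-W[:,:2].mean(0); w,V=np.linalg.eigh(q.T@q); print("wood bar",len(W),np.degrees(np.arctan2(V[1,1],V[0,1]))%180,cv2.minAreaRect((W[:,:2]*1000).astype(np.float32)))
rb=(r>.0525)&(r<.0585)&(abs(P[:,2]-.06)<.004); print("rib",rb.sum(),np.median(th[rb]) if rb.any() else "")
D=P[(r<.047)&(abs(P[:,2]-.066)<.005)]; A=np.c_[D[:,:2]-c,np.ones(len(D))]; k=np.linalg.lstsq(A,D[:,2],rcond=None)[0]; print("plane",np.degrees(k[:2]).round(2),k[2].round(4))
s2=bot.read_camera("scene")[0]; x,y=proj(bot.get_calibration("scene"),[[.5194,-.0281,.06]])[0].astype(int)
cv2.imwrite("pics/fin.png",np.hstack([cv2.resize(z['img'][140:440,170:470],(400,400)),cv2.resize(s2[y-50:y+50,x-50:x+50],(400,400),interpolation=cv2.INTER_CUBIC)]))
E
```

```text
time: 23.68
tool_pos: [0.5193, -0.0272, 0.0483]
tcp_rot: [1.528, 2.744, 0.0]
wrist_force: [-1.3, -0.3, 2.9]
width: 0.145
disc [ 0.5203 -0.0282  0.0475] 67 z 0.0666
bar 6012 (array([ 0.5176767 , -0.02884912]), array([37.6, 63.7]), 12.523945808410645)
bar axis deg 121.7104658087767 mean [ 0.5178 -0.0242]
[ 0.51928997 -0.0271466   0.04825261] [ 0.16980595 -0.6205705   3.63638036] [ 0.08439218  0.06624724 -0.04393134] 0.14631523403201072
d [ 0.0002 -0.0003  0.0003] a [ 0.02  0.02 -0.03] t 23.725
wood bar 5095 121.72054872143539 ((520.144775390625, -28.004335403442383), (14.520241737365723, 63.815528869628906), 31.337806701660156)
rib 162 121.5657158044472
plane [ 0.18 -0.08] 0.0666
```

View pics/fin.png

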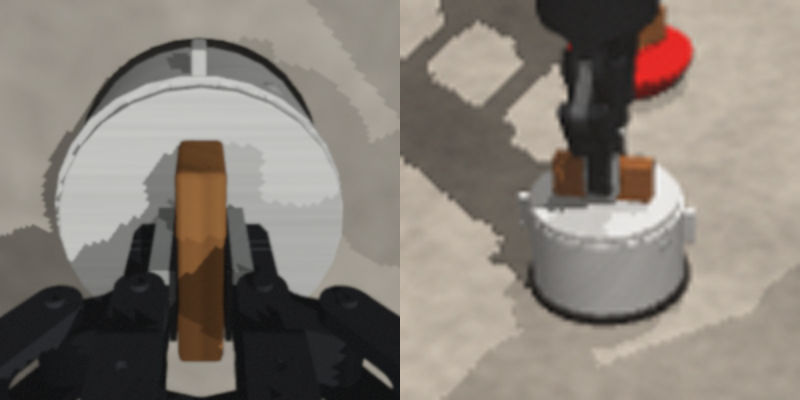

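The bar (200,240) lines up with the rib (200,60): 121.7° against the rib's 121.6–121.9°. The lid is flat, with its top at 66 mm, and gripped. Handing in.

```bash
python3 -c "
from workcell import bot
print(bot.finish_job())"
```

```text
the job is handed in; nothing more can be done
None
```

I handed the job in at about 23.8 s of robot time, with the gripper still holding the lid by its bar; no verdict is reported.

**What I did:** I dropped both sticks upright into separate tubes. I then lowered the silver lid through the notches onto the rim and turned it 45° clockwise, well short of the click at about 65–76°.

**Last checks:**
- **Sticks:** before the lid went on, both tops measured 55.4 mm (9 mm floor + 46 mm stick = 55 mm expected).
- **Lid:** the top of its disc measured 66.6 mm (66 mm expected), level to about 0.2°. Light downward contact of about 3 N remained.
- **Bar:** it points at 121.7° and the rib was seen at 121.6°, against 121.8° worked out from the tubes.
- **Bystanders:** I never commanded the arm near the soap, bottle, hairbrush or clip, and did not re-measure them afterwards.

**What went wrong or disagreed:**
- The first move call was refused because rows need all seven keys. Nothing moved.
- My first stick grasp closed on top of the stick and pressed it with about 5 N. The real fingertips sat about 23 mm short of the reported TCP. The stick stayed standing and I regripped lower.
- The gripper opening read about 1 mm less than the true stick and bar widths.

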